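Set the travel lock on the shaver in the vanity

TASK

The electric shaver is going into a travel bag: slide its small recessed travel lock towards the shaving head, all the way to its stop, and let go. The torch lying beside it has the same kind of switch; leave that one off, where it is.

Things in the scene. Friction and masses are not known exactly. Their poses are not given: they have to be found in the camera images.
- lock_top (a point): Shaver's travel lock: centre of the small metal knob's top, moving with it; x along the slide to the head, z up. Knob 12 mm along x, 14 wide, flush with the face. Open-topped recess around it 34 mm wide, 92 long, 10 deep (face 50 mm above the shelf, floor 40). With the lock at 0, empty recess lies from 52 mm behind (-x) to 40 mm ahead of this point.
- lock (a joint): Shaver's lock along its slide, m: 0 unlocked, 0.030 locked at its stop by the head; starts near 0, 1 N friction, stays put. Shaver: grey grip 128 x 62 mm lying face up, fixed in a white charging pad; head a rectangular block 66 mm wide with three thin steel foil bars, ending 106 mm ahead of the knob. Shaver and torch lie side by side, in either order.
- torch_switch_top (a point): The torch's switch, to be left alone: centre of its knob's top; x along the slide to the lens, z up. Knob, recess and grip have the same sizes and heights as the shaver's, but the head is a round bell 74 mm across with a glass lens, rising 74 mm above the shelf, ending 109 mm ahead of the knob. Fixed in a white pad.
- torch_switch (a joint): Position of the torch's switch along its slide, m: 0 = off (far from the lens), 0.030 = on. It starts near 0 and moves as easily as the shaver's lock.

How it is judged:
At the end, for the whole second after the job is handed in: The shaver's lock is within 10 mm of its stop at the head end (joint above 0.020 m) and at rest, and the torch's switch is still off (below 0.010 m) (value of joint lock above 0.02 m and value of joint torch_switch below 0.01 m and velocity of joint lock below 0.005 m/s); the robot touches nothing.
It fails at once if the torch's switch is slid on (more than 10 mm from its off end) (value of joint torch_switch above 0.01 m).
It also fails if it takes over 32 s, if anything falls off the work surface, if the arm or the gripper's body presses on something with over 40 N, if the wrist force passes 120 N, or if a joint passes its speed limit or range.

ROBOT

A 6-joint arm with a two-finger parallel gripper is mounted at the origin on the work surface. World frame = base frame: x ahead of the robot, y to its left, z up, the work surface at z = 0. Lengths are in m, angles in rad, forces in N, time in s.
With the tool pointing down it reaches from about 0.35 to 0.775 m from the base axis. Payload 7.3 kg.
Tool frame: the origin (TCP) lies at the very end of the fingers, on their centre line; the grasp point (between the pads) lies 19 mm behind it (robot.hold_point_z is the distance from the TCP to the grasp point, in m); z points along the fingers, y is the direction in which the jaws open and shut (so a half turn about z gives the same grasp; the last joint's range is limited). The gripper opens to 92 mm and grips with 3 to 60 N. Pads are 19 mm wide; open, the fingers measure 130 mm over their backs; the gripper's body (75 mm by 190 mm) begins 47 mm behind the grasp point.
Start: joints at [-1.361, 0.342, 1.524, -0, 1.275, -0.146], TCP at [0.183, -0.492, 0.227] pointing down, gripper open.
Joint ranges: [-2.53, 2.53], [-0.77, 2.02], [0.04, 2.7], [-1, 4.14], [0.28, 2.66], [-3.11, 3.11]. Speed limits (rad/s): [2.57, 2.57, 3.14, 3.14, 3.14, 3.14].

INTERFACE

Orientations are given as [roll, pitch, yaw] about the fixed x, y, z axes, in that order (R = Rz(yaw) Ry(pitch) Rx(roll)).
In Python, from cell import monitor, viewer, robot gives the robot as it stands.
- The arm moves only by the tool move_arm, never from a script. Its argument "deltas" is a list of rows, each an object of numbers: "x", "y", "z": the shift along the tool's x, y, z in m; "wx", "wy", "wz": the turn, a rotation vector about the tool's x, y, z in degrees; "hand": the opening, from 0 (shut) to 1 (fully open). In form: [{"x": .., "y": .., "z": .., "wx": .., "wy": .., "wz": .., "hand": ..}, ...]. A call has 1 to 8 rows; each row is the pose to reach, as a shift and turn from the pose commanded when the call began, along the tool's axes at that moment; what a row does not reach only later rows make up. A row lasts 1/8 s, in which the tool goes at most 62.5 mm and 10.7 degrees, less where a joint would pass 70% of its speed; a pose out of reach is approached as far as the arm can. A call with a gripper value outside its range is refused whole. The fingers move at their own pace and stop on an object; "grip_force" is the grip in N (left out, the last holds). Time passes only in rows, so rows that repeat a pose let the fingers close. It gives the time, the measured TCP pose, the force and the opening at its end, in the units of the state.
- monitor.observe(): the state, without advancing time (a new reading comes with each control period).
- viewer.read_camera(name): name is "side" or "top"; returns the picture (400x640x3 uint8, red, green, blue); there is no depth.
- viewer.camera_params(name): a dict with "camera_matrix" (3x3 intrinsics, pixels), "R" (3x3) and "t" (3): a world point X has camera coordinates R X + t. Camera axes: x right, y down, z forward; pixel columns grow to the right and rows downward; lengths in m; the calibration is good to about 2 mm. A picture is of the moment at which its call begins. camera_params takes no time and is no camera call.
- robot.hand_in(): hands the job in, once; it reports no verdict.
The state is a dict: "time": time; "qpos": joint angles; "qvel": joint speeds; "joint_efforts": joint torques, N m; "tool_pos": TCP position; "tool_rot": TCP orientation; "contact_force": force on the tool from outside, world axes, zero at the start; "torque": the same for the moment, N m; "opening": finger opening in m.
Only numpy, scipy, OpenCV 4.12 (cv2) and the standard library are available. Lean on these libraries where they do the work, as an engineer would, in place of code of your own. Each camera call takes 0.05 s, during which the arm holds its last target. There are 200 camera calls.

## Working session

There is one attempt and no reset: what is moved stays moved. The work goes in short steps, Python scripts to look and compute and a tool call to move; the robot and the scene stay as the last step left them, time stands still between calls to the robot, and variables do not carry over. Pictures are saved under pics/ and viewed, about 8 in all and at most 12, crops included, and the job is handed in when it is done.

Besides the shell and the picture viewer there is one more tool, called after "Call:" as a command line: name --argument value ..., lists and objects as JSON in quotes. move_arm: Moves the arm, as the interface text tells. Its arguments: {"type":"object","properties":{"deltas":{"type":"array","items":{"type":"object","properties":{"x":{"type":"number"},"y":{"type":"number"},"z":{"type":"number"},"wx":{"type":"number"},"wy":{"type":"number"},"wz":{"type":"number"},"hand":{"type":"number"}}}},"grip_force":{"type":"number"}},"required":["deltas"]}

```bash
mkdir -p pics; python3 - <<'E'
from cell import monitor, viewer, robot
import cv2,numpy as np
for n in("top","side"):
    im=viewer.read_camera(n); cv2.imwrite(f"pics/{n}0.png",im[:,:,::-1]); p=viewer.camera_params(n)
    print(n,p["camera_matrix"].tolist(),(-p["R"].T@p["t"]).round(3),p["R"].round(3).tolist())
s=monitor.observe();print(s)
E
```

```text
top [[418.65638446967205, 0.0, 316.7438421216386], [0.0, 418.65638446967205, 202.84607779689782], [0.0, 0.0, 1.0]] [0.486 0.144 0.713] [[0.02, -0.999, 0.035], [-0.994, -0.023, -0.105], [0.105, -0.032, -0.994]]
side [[431.6185197010454, 0.0, 320.3452099708717], [0.0, 431.6185197010454, 202.39068821136996], [0.0, 0.0, 1.0]] [0.235 0.598 0.399] [[-0.811, -0.585, 0.01], [-0.287, 0.383, -0.878], [0.509, -0.715, -0.479]]
{'time': 0.1, 'qpos': array([-1.36098166e+00,  3.42649779e-01,  1.52490657e+00,  2.35383552e-05,
        1.27538355e+00, -1.46018727e-01]), 'qvel': array([ 0.00023041, -0.0020434 , -0.00206441,  0.00089803, -0.00015274,
       -0.00046647]), 'joint_efforts': array([ 1.67128022e-03, -4.32004559e+01, -2.44694406e+01,  7.19388225e-02,
        5.26062108e-02, -4.03878369e-05]), 'tool_pos': array([ 0.18283983, -0.49175905,  0.22612136]), 'tool_rot': array([-3.14026302e+00, -2.18294268e-04,  3.55826384e-01]), 'contact_force': array([ 0.04321494, -0.66710794, -0.59420288]), 'torque': array([-0.0272356 , -0.05090516,  0.01302942]), 'opening': 0.0916593392574597}
```

View pics/top0.png

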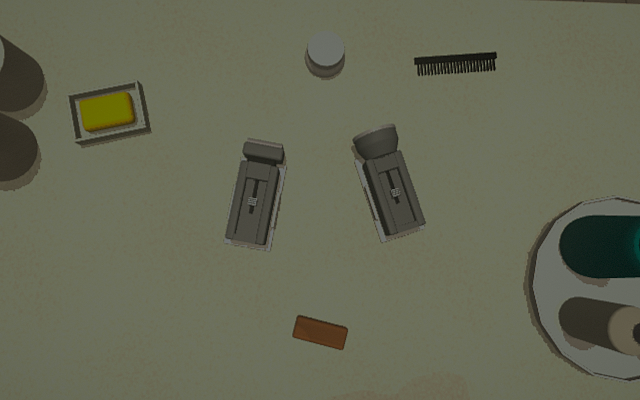

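View pics/side0.png

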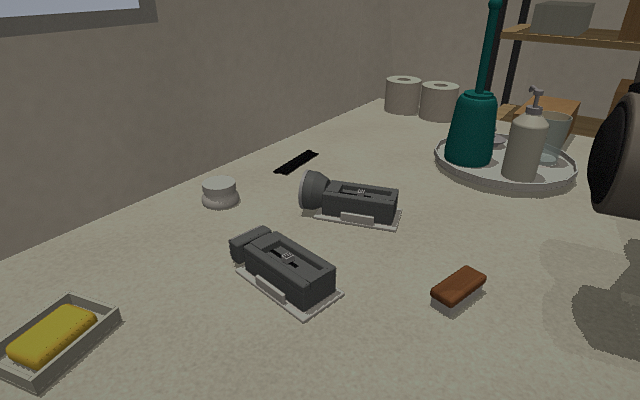

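The top view shows the shaver (block head) on the left with its knob at about (252,201), and the torch (round bell) on the right with its knob at about (395,192). In the side view the knobs are at about (287,256) and (361,191). Next I'll crop both views and triangulate.

```bash
python3 - <<'E'
import cv2,numpy as np
a=cv2.imread("pics/top0.png")[125:255,215:295]; b=cv2.imread("pics/side0.png")[220:320,225:345]
a=cv2.resize(a,None,fx=4.5,fy=4.5,interpolation=cv2.INTER_CUBIC); b=cv2.resize(b,None,fx=3.6,fy=3.6,interpolation=cv2.INTER_CUBIC)
c=np.zeros((600,800,3),np.uint8); c[:a.shape[0],:360]=a; c[:360,365:365+432]=b
cv2.imwrite("pics/crop.png",cv2.convertScaleAbs(c,alpha=1.8))
E
cat > h.py <<'E'
import numpy as np, cv2
from cell import viewer
P={n:viewer.camera_params(n) for n in("top","side")}
def ray(n,uv):
    p=P[n]; d=p["R"].T@np.linalg.solve(p["camera_matrix"],[*uv,1]); return -p["R"].T@p["t"],d
def onz(n,uv,z):
    c,d=ray(n,uv); return c+d*(z-c[2])/d[2]
def tri(a,b):
    M=[P[n]["camera_matrix"]@np.c_[P[n]["R"],P[n]["t"]] for n in("top","side")]
    X=cv2.triangulatePoints(M[0],M[1],np.array(a,float),np.array(b,float)).ravel(); return X[:3]/X[3]
E
```

```text
(no output)
```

View pics/crop.png

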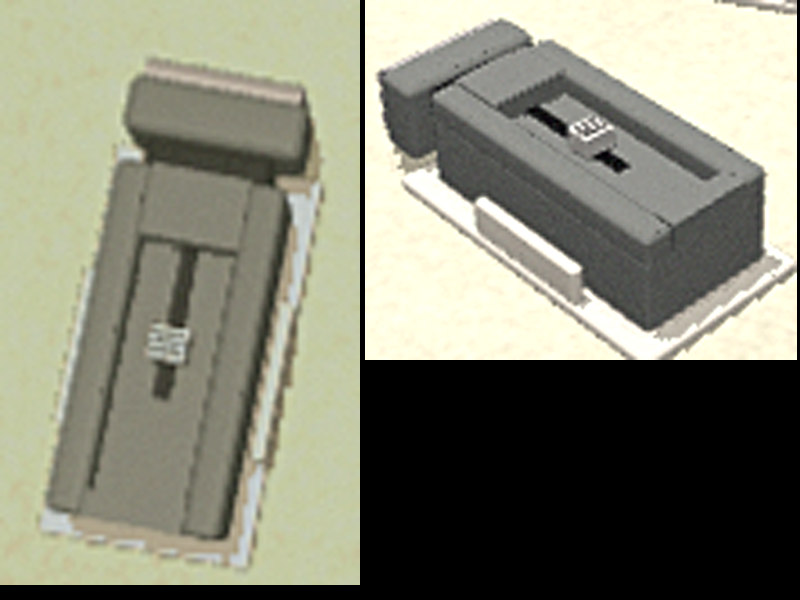

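The crop confirms the shaver: a block head with foil bars, and the knob at about (252.3,201.4) in top and (287.5,255.6) in side. I'll triangulate the knob and take the axis from the recess and face edges.

```bash
python3 - <<'E'
from h import *
f=lambda u,v:(215+u/4.5-.4,125+v/4.5-.4)
k=f(168,344); s=(225+(590-365)/3.6-.4,220+128/3.6-.4)
print("tri",tri(k,s),"plane top",onz("top",k,.05),"side",onz("side",s,.05))
for nm,a,b,z in[("recL",(92,490),(140,238),.05),("recR",(185,530),(238,250),.05),("grip L",(52,500),(115,165),.05),("grip R",(228,535),(287,195),.05),("slot",(160,398),(187,247),.04)]:
    A,B=onz("top",f(*a),z),onz("top",f(*b),z);d=B-A
    print(nm,A.round(4),B.round(4),np.linalg.norm(d).round(4),np.degrees(np.arctan2(d[1],d[0])).round(2))
print("torch",onz("top",(395,192),.05), tri((395,192),(361,191)))
E
```

```text
tri [0.55668421 0.22539858 0.04780601] plane top [0.55665792 0.22527047 0.05      ] side [0.55445217 0.22763871 0.05      ]
recL [0.5048 0.2498 0.05  ] [0.5942 0.2365 0.05  ] 0.0904 -8.48
recR [0.4915 0.217  0.05  ] [0.5908 0.2018 0.05  ] 0.1004 -8.75
grip L [0.501  0.2636 0.05  ] [0.6202 0.2463 0.05  ] 0.1205 -8.23
grip R [0.4901 0.202  0.05  ] [0.611 0.185 0.05 ] 0.1221 -8.01
slot [0.5383 0.2286 0.04  ] [0.593  0.2209 0.04  ] 0.0552 -8.0
torch [ 0.57667546 -0.00327206  0.05      ] [ 0.57622544 -0.00416757  0.04779084]
```

```bash
python3 - <<'E'
from h import *
for n,uv in[("top",(568,245)),("top",(590,245)),("top",(575,325)),("top",(615,290)),("side",(470,160)),("side",(522,178)),("side",(505,180)),("side",(403,110))]: print(n,uv,onz(n,uv,0.01).round(3))
# heights over base
p=P["side"]
def col(base,uv):
    c,d=ray("side",uv); t=np.dot(base[:2]-c[:2],d[:2])/np.dot(d[:2],d[:2]); return c+t*d
print("brush top",col(onz("side",(470,158),.01),(495,0)),"disp top",col(onz("side",(522,175),.01),(536,88)))
print(np.linalg.norm(onz("side",(575,165),.01)-onz("side",(435,165),.01)))
E
```

```text
top (568, 245) [ 0.498 -0.31   0.01 ]
top (590, 245) [ 0.499 -0.348  0.01 ]
top (575, 325) [ 0.365 -0.316  0.01 ]
top (615, 290) [ 0.424 -0.388  0.01 ]
side (470, 160) [ 0.491 -0.357  0.01 ]
side (522, 178) [ 0.369 -0.327  0.01 ]
side (505, 180) [ 0.396 -0.295  0.01 ]
side (403, 110) [ 0.794 -0.626  0.01 ]
brush top [ 0.50436411 -0.36650607  0.3453161 ] disp top [ 0.38770164 -0.34099658  0.19485134]
0.32032463320821825
```

Call:
move_arm --deltas '[{"z":-0.06},{"z":-0.12},{"x":0.045,"y":-0.04,"z":-0.12},{"x":0.09,"y":-0.08,"z":-0.12},{"x":0.135,"y":-0.12,"z":-0.12,"wz":-10},{"x":0.18,"y":-0.16,"z":-0.12,"wz":-20},{"x":0.23,"y":-0.2,"z":-0.12,"wz":-30},{"x":0.28,"y":-0.24,"z":-0.12,"wz":-40}]'

```text
schema error: expected keys x, y, z, wx, wy, wz, hand
```

Call:
move_arm --deltas '[{"x":0,"y":0,"z":-0.06,"wx":0,"wy":0,"wz":0,"hand":1},{"x":0,"y":0,"z":-0.12,"wx":0,"wy":0,"wz":0,"hand":1},{"x":0.045,"y":-0.04,"z":-0.12,"wx":0,"wy":0,"wz":0,"hand":1},{"x":0.09,"y":-0.08,"z":-0.12,"wx":0,"wy":0,"wz":0,"hand":1},{"x":0.135,"y":-0.12,"z":-0.12,"wx":0,"wy":0,"wz":-10,"hand":1},{"x":0.18,"y":-0.16,"z":-0.12,"wx":0,"wy":0,"wz":-20,"hand":1},{"x":0.23,"y":-0.2,"z":-0.12,"wx":0,"wy":0,"wz":-30,"hand":1},{"x":0.28,"y":-0.24,"z":-0.12,"wx":0,"wy":0,"wz":-40,"hand":1}]'

```text
time: 1.1
tool_pos: [0.3607, -0.1704, 0.3466]
tool_rot: [3.141, 0.0, 1.059]
contact_force: [1.8, -0.6, 0.9]
opening: 0.0919
```

Call:
move_arm --deltas '[{"x":0.05,"y":-0.013,"z":0,"wx":0,"wy":0,"wz":-4,"hand":1},{"x":0.1,"y":-0.026,"z":0,"wx":0,"wy":0,"wz":-8,"hand":1},{"x":0.158,"y":-0.04,"z":0,"wx":0,"wy":0,"wz":-12,"hand":1},{"x":0.216,"y":-0.055,"z":0.01,"wx":0,"wy":0,"wz":-16,"hand":1},{"x":0.274,"y":-0.07,"z":0.02,"wx":0,"wy":0,"wz":-20,"hand":1},{"x":0.332,"y":-0.085,"z":0.03,"wx":0,"wy":0,"wz":-21.3,"hand":1},{"x":0.38,"y":-0.098,"z":0.06,"wx":0,"wy":0,"wz":-21.3,"hand":1},{"x":0.409,"y":-0.105,"z":0.11,"wx":0,"wy":0,"wz":-21.3,"hand":1}]'

```text
time: 2.1
tool_pos: [0.4718, 0.2379, 0.2364]
tool_rot: [3.139, -0.002, 1.428]
contact_force: [0.9, -0.3, -0.4]
opening: 0.0917
```

Call:
move_arm --deltas '[{"x":0,"y":0,"z":0.05,"wx":0,"wy":0,"wz":0,"hand":1},{"x":0,"y":0,"z":0.1,"wx":0,"wy":0,"wz":0,"hand":1},{"x":0,"y":0,"z":0.15,"wx":0,"wy":0,"wz":0,"hand":1},{"x":0,"y":0,"z":0.15,"wx":0,"wy":0,"wz":0,"hand":1}]'

```text
time: 2.6
tool_pos: [0.4683, 0.2343, 0.0834]
tool_rot: [-3.134, 0.004, 1.426]
contact_force: [-0.4, -0.4, 0.2]
opening: 0.0917
```

```bash
python3 - <<'E'
from cell import monitor, viewer
import cv2,numpy as np
a=viewer.read_camera("top")[100:300,150:470,::-1]; b=viewer.read_camera("side")[120:400,150:470,::-1]
c=np.vstack([cv2.resize(a,None,fx=1.2,fy=1.2),cv2.resize(b,None,fx=1.2,fy=1.2)])
cv2.imwrite("pics/c1.png",cv2.convertScaleAbs(c,alpha=1.7)[:600])
s=monitor.observe();print(s["tool_pos"],s["tool_rot"],s["contact_force"],s["time"])
E
```

```text
[0.47163484 0.23539584 0.0877031 ] [ 3.14094625e+00 -2.47381516e-04  1.42563698e+00] [-0.74310236  0.18445345  0.95876814] 2.7
```

View pics/c1.png

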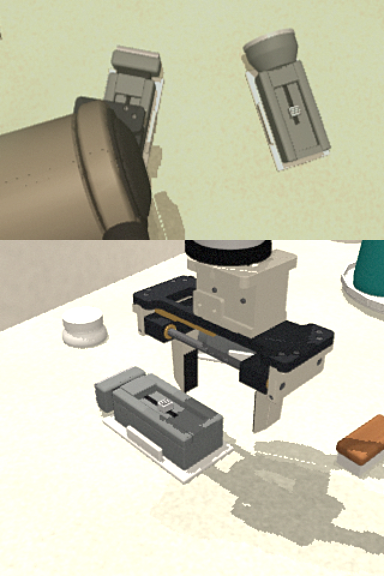

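The side view shows the jaw plane along the slide, with the front finger above the recess behind the knob and the rear finger behind the grip. I'll descend a little and let it settle.

Call:
move_arm --deltas '[{"x":0,"y":0,"z":0.01,"wx":0,"wy":0,"wz":0,"hand":1},{"x":0,"y":0,"z":0.02,"wx":0,"wy":0,"wz":0,"hand":1},{"x":0,"y":0,"z":0.025,"wx":0,"wy":0,"wz":0,"hand":1},{"x":0,"y":0,"z":0.025,"wx":0,"wy":0,"wz":0,"hand":1},{"x":0,"y":0,"z":0.025,"wx":0,"wy":0,"wz":0,"hand":1}]'

```text
time: 3.32
tool_pos: [0.4712, 0.2353, 0.0619]
tool_rot: [3.141, -0.0, 1.426]
contact_force: [-0.0, 0.6, -0.0]
opening: 0.0921
```

```bash
python3 - <<'E'
from cell import monitor, viewer
import cv2,numpy as np
b=viewer.read_camera("side")[180:340,200:360,::-1]
cv2.imwrite("pics/c2.png",cv2.convertScaleAbs(cv2.resize(b,None,fx=3.6,fy=3.6,interpolation=cv2.INTER_CUBIC),alpha=1.7))
s=monitor.observe();print(s["tool_pos"],s["tool_rot"],s["contact_force"],s["opening"],s["time"])
E
```

```text
[0.47122022 0.23525775 0.06192066] [ 3.14113714e+00 -1.44956133e-04  1.42566605e+00] [-0.24004022 -0.05000912 -1.40301301] 0.09197435124583259 3.375
```

View pics/c2.png

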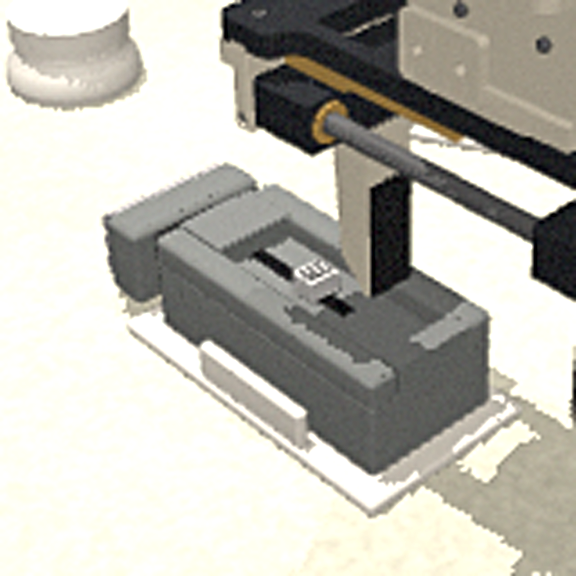

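The front finger is centred over the recess just behind the knob. I'll correct by 2–3 mm and lower into the recess.

Call:
move_arm --deltas '[{"x":0.002,"y":0,"z":0.0,"wx":0,"wy":0,"wz":0,"hand":1},{"x":0.002,"y":0,"z":0.005,"wx":0,"wy":0,"wz":0,"hand":1},{"x":0.002,"y":0,"z":0.01,"wx":0,"wy":0,"wz":0,"hand":1},{"x":0.002,"y":0,"z":0.014,"wx":0,"wy":0,"wz":0,"hand":1},{"x":0.002,"y":0,"z":0.018,"wx":0,"wy":0,"wz":0,"hand":1},{"x":0.002,"y":0,"z":0.018,"wx":0,"wy":0,"wz":0,"hand":1}]'

```text
time: 4.12
tool_pos: [0.4711, 0.2371, 0.0433]
tool_rot: [-3.141, 0.0, 1.426]
contact_force: [-0.0, -1.1, -0.0]
opening: 0.0919
```

Call:
move_arm --deltas '[{"x":0,"y":0.005,"z":0,"wx":0,"wy":0,"wz":0,"hand":1},{"x":0,"y":0.01,"z":0,"wx":0,"wy":0,"wz":0,"hand":1},{"x":0,"y":0.015,"z":0,"wx":0,"wy":0,"wz":0,"hand":1},{"x":0,"y":0.02,"z":0,"wx":0,"wy":0,"wz":0,"hand":1},{"x":0,"y":0.025,"z":0,"wx":0,"wy":0,"wz":0,"hand":1},{"x":0,"y":0.03,"z":0,"wx":0,"wy":0,"wz":0,"hand":1},{"x":0,"y":0.036,"z":0,"wx":0,"wy":0,"wz":0,"hand":1},{"x":0,"y":0.036,"z":0,"wx":0,"wy":0,"wz":0,"hand":1}]'

```text
time: 5.12
tool_pos: [0.5075, 0.2319, 0.0437]
tool_rot: [3.141, -0.0, 1.425]
contact_force: [-0.5, -1.0, -0.1]
opening: 0.0919
```

Call:
move_arm --deltas '[{"x":0,"y":0.002,"z":0,"wx":0,"wy":0,"wz":0,"hand":1},{"x":0,"y":0.004,"z":0,"wx":0,"wy":0,"wz":0,"hand":1},{"x":0,"y":0.006,"z":0,"wx":0,"wy":0,"wz":0,"hand":1},{"x":0,"y":0.006,"z":0,"wx":0,"wy":0,"wz":0,"hand":1}]'

```text
time: 5.62
tool_pos: [0.5131, 0.2311, 0.0437]
tool_rot: [3.141, 0.0, 1.426]
contact_force: [-0.1, -0.2, -0.2]
opening: 0.0914
```

```bash
python3 - <<'E'
from cell import monitor, viewer
import cv2,numpy as np
b=viewer.read_camera("side")[180:340,200:360,::-1]
cv2.imwrite("pics/c3.png",cv2.convertScaleAbs(cv2.resize(b,None,fx=3.6,fy=3.6,interpolation=cv2.INTER_CUBIC),alpha=1.7))
s=monitor.observe();print(s["tool_pos"],s["contact_force"],s["opening"],s["time"])
E
```

```text
[0.51303481 0.23108597 0.04370537] [-0.65749945 -0.53688469 -0.65831115] 0.09197649528936472 5.675
```

View pics/c3.png

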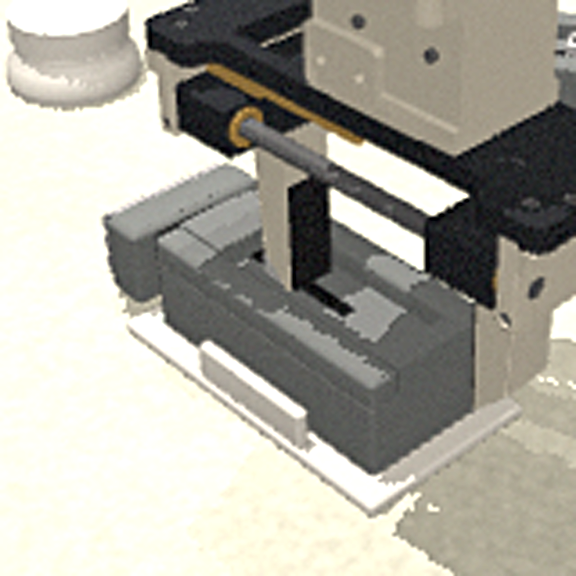

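Call:
move_arm --deltas '[{"x":0,"y":0.001,"z":0,"wx":0,"wy":0,"wz":0,"hand":1},{"x":0,"y":0.002,"z":0,"wx":0,"wy":0,"wz":0,"hand":1},{"x":0,"y":0.002,"z":0,"wx":0,"wy":0,"wz":0,"hand":1}]'

```text
time: 6.05
tool_pos: [0.5149, 0.2308, 0.0437]
tool_rot: [3.141, 0.0, 1.426]
contact_force: [0.1, 0.2, -0.0]
opening: 0.0919
```

Call:
move_arm --deltas '[{"x":0,"y":0.001,"z":0,"wx":0,"wy":0,"wz":0,"hand":1},{"x":0,"y":0.002,"z":0,"wx":0,"wy":0,"wz":0,"hand":1},{"x":0,"y":0.002,"z":0,"wx":0,"wy":0,"wz":0,"hand":1}]'

```text
time: 6.42
tool_pos: [0.5169, 0.2305, 0.0437]
tool_rot: [3.141, 0.0, 1.426]
contact_force: [-0.6, -0.5, 0.3]
opening: 0.0921
```

Call:
move_arm --deltas '[{"x":0,"y":0.001,"z":0,"wx":0,"wy":0,"wz":0,"hand":1},{"x":0,"y":0.002,"z":0,"wx":0,"wy":0,"wz":0,"hand":1},{"x":0,"y":0.002,"z":0,"wx":0,"wy":0,"wz":0,"hand":1}]'

```text
time: 6.8
tool_pos: [0.5189, 0.2302, 0.0437]
tool_rot: [3.141, 0.0, 1.426]
contact_force: [-0.7, -1.0, 0.4]
opening: 0.0914
```

Call:
move_arm --deltas '[{"x":0,"y":0.001,"z":0,"wx":0,"wy":0,"wz":0,"hand":1},{"x":0,"y":0.002,"z":0,"wx":0,"wy":0,"wz":0,"hand":1},{"x":0,"y":0.002,"z":0,"wx":0,"wy":0,"wz":0,"hand":1}]'

```text
time: 7.18
tool_pos: [0.5209, 0.2299, 0.0437]
tool_rot: [3.141, 0.0, 1.426]
contact_force: [-0.6, -0.3, -0.3]
opening: 0.092
```

```bash
python3 - <<'E'
from cell import monitor, viewer
import cv2,numpy as np
a=viewer.read_camera("top")[130:240,220:310,::-1]; b=viewer.read_camera("side")[210:310,225:325,::-1]
f=lambda i,s:cv2.resize(i,None,fx=s,fy=s,interpolation=cv2.INTER_CUBIC)
a=f(a,4);b=f(b,4.4)
cv2.imwrite("pics/c4.png",cv2.convertScaleAbs(np.hstack([a,b]),alpha=1.7))
s=monitor.observe();print(s["tool_pos"],s["contact_force"],s["opening"],s["time"])
E
```

```text
[0.52093166 0.22996622 0.0437148 ] [-0.46490978 -0.35680523  0.11347865] 0.0920830094985698 7.275
```

View pics/c4.png

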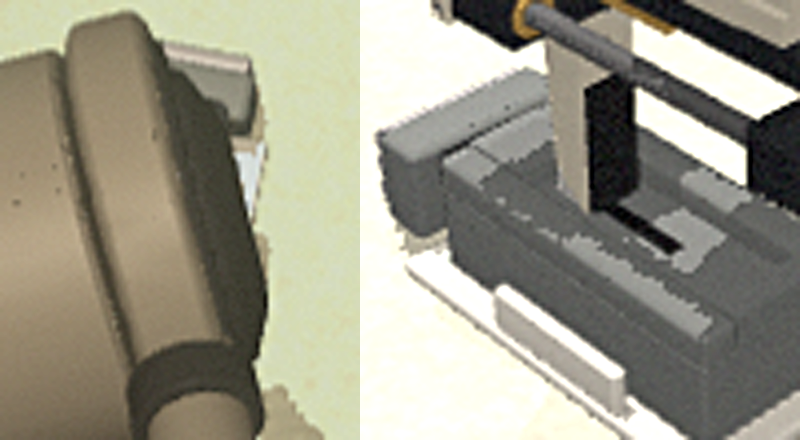

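The knob is out of sight behind the finger. The finger tip is tapered, thinner than 19 mm, so the stop should be a few mm further on.

Call:
move_arm --deltas '[{"x":0,"y":0.001,"z":0,"wx":0,"wy":0,"wz":0,"hand":1},{"x":0,"y":0.002,"z":0,"wx":0,"wy":0,"wz":0,"hand":1},{"x":0,"y":0.002,"z":0,"wx":0,"wy":0,"wz":0,"hand":1}]'

```text
time: 7.65
tool_pos: [0.5225, 0.2297, 0.0436]
tool_rot: [-3.141, 0.0, 1.426]
contact_force: [-2.4, -0.7, 1.2]
opening: 0.0918
```

Call:
move_arm --deltas '[{"x":0,"y":0.001,"z":0,"wx":0,"wy":0,"wz":0,"hand":1},{"x":0,"y":0.002,"z":0,"wx":0,"wy":0,"wz":0,"hand":1},{"x":0,"y":0.002,"z":0,"wx":0,"wy":0,"wz":0,"hand":1}]'

```text
time: 8.02
tool_pos: [0.5228, 0.2295, 0.0435]
tool_rot: [-3.138, 0.001, 1.426]
contact_force: [-8.9, 1.4, 5.2]
opening: 0.0921
```

That's the stop, at about 9 N. I'll back off, lift out and check.

Call:
move_arm --deltas '[{"x":0,"y":-0.006,"z":0,"wx":0,"wy":0,"wz":0,"hand":1},{"x":0,"y":-0.01,"z":0,"wx":0,"wy":0,"wz":0,"hand":1},{"x":0,"y":-0.01,"z":-0.02,"wx":0,"wy":0,"wz":0,"hand":1},{"x":0,"y":-0.01,"z":-0.06,"wx":0,"wy":0,"wz":0,"hand":1},{"x":0,"y":-0.05,"z":-0.11,"wx":0,"wy":0,"wz":0,"hand":1},{"x":0,"y":-0.09,"z":-0.15,"wx":0,"wy":0,"wz":0,"hand":1},{"x":0,"y":-0.1,"z":-0.16,"wx":0,"wy":0,"wz":0,"hand":1},{"x":0,"y":-0.1,"z":-0.16,"wx":0,"wy":0,"wz":0,"hand":1}]'

```text
time: 9.02
tool_pos: [0.4262, 0.244, 0.204]
tool_rot: [3.14, -0.001, 1.426]
contact_force: [-0.4, -0.1, -0.4]
opening: 0.0914
```

```bash
python3 - <<'E'
from cell import monitor, viewer
import cv2,numpy as np
b=viewer.read_camera("side")[150:310,225:425,::-1]
cv2.imwrite("pics/c5.png",cv2.convertScaleAbs(cv2.resize(b,None,fx=3.6,fy=3.6,interpolation=cv2.INTER_CUBIC),alpha=1.7))
s=monitor.observe();print(s["tool_pos"],s["contact_force"],s["qvel"].round(3),s["time"])
E
```

```text
[0.42629655 0.24373762 0.20306207] [ 0.17921437  0.05271282 -0.02004914] [-0.01   0.032  0.003 -0.001  0.001 -0.002] 9.075
```

View pics/c5.png

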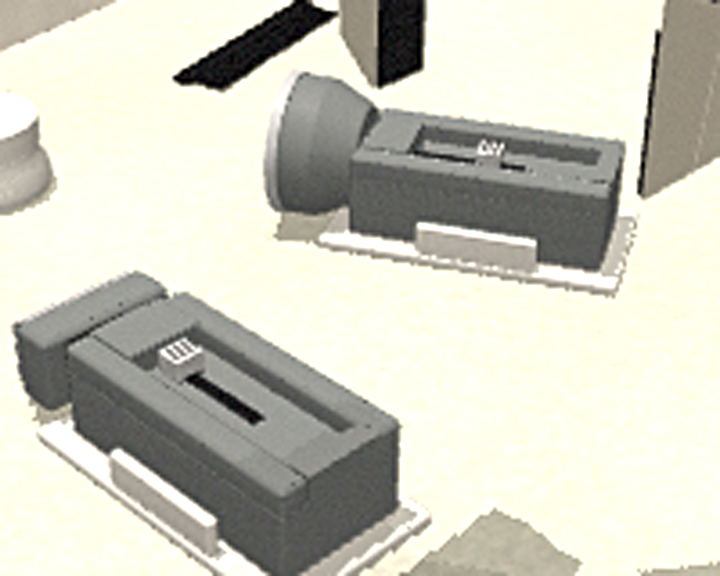

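The knob is now at the head end of the recess: (181,351) in the crop, about (275,247) in side. The torch switch hasn't moved, at about (361,191). One numeric check, then I'll hand in.

```bash
python3 - <<'E'
from h import *
from cell import robot
a=onz("side",(225+181/3.6-.4,150+351/3.6-.4),.05); b=onz("side",(287.1,255.2),.05)
print("travel",np.linalg.norm(a-b)); 
if np.linalg.norm(a-b)>.024: print(robot.hand_in())
E
```

```text
travel 0.026828497817019813
the job is handed in; nothing more can be done
None
```

The shaver's travel lock is slid to its stop at the head end, and the job is handed in. The arm took about 9 s of the 32 s allowed. I put one finger of the open gripper into the recess behind the knob and pushed towards the head until the force rose to about 9 N. Then I backed off and lifted clear.

**Last checks:**
- **Lock:** the side view shows the knob at the head end of the recess. From pixels, I measured about 27 mm of travel from where it started (full travel is 30 mm, and at least 20 mm is needed).
- **Torch:** its switch is at the same pixel as at the start, about (361,191), so it is still off.
- **Arm:** the fingers are about 0.2 m above the shelf, clear of everything, with contact force near zero.

**Disagreements:**
- **Stop position:** the stop came about 8 mm later than I expected. I had assumed 19 mm thick fingers, but the tips look tapered in the images.
- **Knob height:** it measured 48 mm against the stated 50 mm, which is within the calibration error.

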